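Hang the filled snack pail on the empty buffet hook

TASK

The black snack pail on the table is filled and its handle is folded down. Leave the pail standing and lift the folded handle upright gently with a fingertip, without gripping it, then hang the pail by the wooden grip of its handle, level and settled, from both prongs of the empty hook on the free stand. Do not tip the croquettes out, and leave the pail that already hangs, the cups and the other things on the table as they are.

Things in the scene. Friction and masses are not known exactly. Their poses are not given: they have to be found in the camera images.
- pail: The snack pail, loose, 0.35 to 0.6 kg filled: a tapered bucket, black outside, gold inside, 84 mm across at the foot, 119 mm at the gold rim, 110 mm high, full of croquettes. Origin at the centre of its underside, z up; the pivot line of its bail runs along its own y axis, 100 mm above the underside, above the origin.
- pail_centre (a point): The centre of the pail, half-way up (55 mm above its underside), with the pail's axes.
- bail (a joint): Swing angle of the pail's bail (handle): 0 = upright, positive = folded to the pail's own -x side, which roughly faces the robot. Starts at 1.3 to 1.6; lugs stop it at +-1.65. Its rivets are stiff (about 0.02 N m, 0.3 N at the grip), so it stays where it is left; hanging by it, the pail levels itself to within 8 degrees.
- bail_grip (a point): Middle of the bail's wooden grip, a beech roll 12 mm thick and 110 mm long, parallel to the pail's y axis, 82 mm from the pivot line; dark 5 mm wires join its ends to the pivots. Folded, it overhangs the table about 16 mm clear of the rim; upright, it is 182 mm above the pail's underside. The point turns with the bail: y along the grip, z from pivots to grip.
- hook_seat (a point): Where the middle of a grip hung on the empty double hook rests, 226 mm above the table; the grip lies along this point's y, z up. The hook is two 10 mm prongs along x, at y = +-37 mm: each upturned end, with a 14 mm ball, is 26 mm to -x and tops out 24 mm higher than this point; each trough is a U 20 mm wide, flaring to over 40 mm. Only from the -x side can the prongs enter the bail.
- empty_stand: The free stand (fixed), same axes as hook_seat; origin on the table midway under the two troughs. From the troughs the prongs rise to 21 mm above hook_seat and run level along +x to a cross bar and a 16 mm post 95 mm away, topped by a 24 mm brass ball 30 mm above hook_seat. Its base, under the post, is a disc 150 mm across and 12 mm high.
- hung_pail_centre (a point): Centre of a second, equal pail that already hangs on the other, equal stand (fixed; its hook points the same rough way); it swings freely about its hook and must not be disturbed.
- whipper: Cream whipper, steel flask with red head, 80 mm across, 222 mm tall, standing; origin under its centre.
- pickle_jar: Green glass jar with black lid, 76 mm across, 110 mm tall; origin under its centre.
- sauce_bottle: Yellow sauce bottle with red cap, 56 mm across, 170 mm tall; origin under its centre.
- spoon: Beech spoon, 160 mm long, lying flat; origin near its middle.
- cup0_centre (a point): Centre of a black serving cup, gold inside, 62 mm across, 48 mm high, with a thin black side handle that reaches 62 mm from the middle and 64 mm up.
- cup1_centre (a point): Centre of a black serving cup, gold inside, 62 mm across, 48 mm high, with a thin black side handle that reaches 62 mm from the middle and 64 mm up.
- cup2_centre (a point): Centre of a black serving cup, gold inside, 62 mm across, 48 mm high, with a thin black side handle that reaches 62 mm from the middle and 64 mm up.

How it is judged:
On the way:
1. the bail stands upright (within 20 degrees) while the pail still stands on the table (value of joint bail between -0.35 and 0.35 rad and height (world z) of pail_centre below 0.06 m and angle between pail's own z axis and vertical below 0.12 rad), for 0.2 s.
At the end, for the whole second after the job is handed in: The wooden grip rests in the troughs of both prongs of the empty hook (its middle within 18 mm along the grip, 12 mm across, 10 mm in height; square within 11 degrees); the pail hangs clear of the table, level within 15 degrees, still (under 80 mm/s and 0.8 rad/s) and released (x of bail_grip in the frame of hook_seat between -0.012 and 0.012 m and y of bail_grip in the frame of hook_seat between -0.018 and 0.018 m and z of bail_grip in the frame of hook_seat between -0.01 and 0.012 m and angle between pail's own z axis and vertical below 0.26 rad and linear speed of pail below 0.08 m/s and angular speed of pail below 0.8 rad/s and height (world z) of pail above 0.025 m and angle between the y axis of bail_grip and the y axis of hook_seat, either way round below 0.2 rad); the robot touches nothing.
It fails at once if the pail is tipped by more than 30 degrees, so that croquettes fall out (angle between pail's own z axis and vertical above 0.52 rad).
It fails at once if the handle is gripped or forced (over 15 N) while it is still folded (value of joint bail above 0.4 rad and contact force between the fingers and pail above 15 N).
It fails at once if the pail that already hangs is knocked (swings or shifts by more than 25 mm) (distance of hung_pail_centre from where it was at the start of the episode above 0.025 m).
It fails at once if a cup or another thing on the table is shifted by more than 40 mm or knocked over (distance of any of cup0_centre, cup1_centre, cup2_centre, whipper, pickle_jar, sauce_bottle, spoon from where it was at the start of the episode above 0.04 m or angle between any of cup0_centre, cup1_centre, cup2_centre, whipper, pickle_jar, sauce_bottle's own z axis and vertical above 0.6 rad).
It also fails if it takes over 67 s, if anything falls off the work surface, if the arm or the gripper's body presses on something with over 40 N, if the wrist force passes 120 N, or if a joint passes its speed limit or range.

ROBOT

A 7-joint arm with a two-finger parallel gripper is mounted at the origin on the work surface. World frame = base frame: x ahead of the robot, y to its left, z up, the work surface at z = 0. Lengths are in m, angles in rad, forces in N, time in s.
With the tool pointing down it reaches from about 0.425 to 0.875 m from the base axis. Payload 4.7 kg.
Tool frame: the origin (TCP) lies midway between the tips of the shut fingers; the grasp point (between the pads) lies 19 mm behind it (ctrl.grip_point_offset is the distance from the TCP to the grasp point, in m); z points along the fingers, y is the line along which they close (so a half turn about z gives the same grasp; the last joint's range is limited). The gripper opens to 87 mm and grips with 3 to 60 N. Pads are 19 mm wide; open, the fingers measure 117 mm over their backs; the gripper's body (75 mm by 190 mm) begins 51 mm behind the grasp point.
Start: joints at [1.32, 0.321, -0.07, 1.45, 0.023, 1.371, -0.057], TCP at [0.17, -0.627, 0.223] pointing down, gripper open.
Joint ranges: [-2.86, 2.86], [-0.3, 2.09], [-1.38, 1.24], [0.06, 2.45], [-1.56, 4.7], [0.09, 2.05], [-2.69, 2.69]. Speed limits (rad/s): [2.57, 2.57, 3.14, 3.14, 3.14, 3.14, 3.14].

INTERFACE

Orientations are given as a rotation vector (axis times angle).
In Python, from bench import ctrl gives the robot as it stands. The module is installed in compiled form; this text tells all that it offers.
- The arm moves only by the shell command python3 -m handwheel 'ROWS' [OPENING] [FORCE]. ROWS is JSON, a list of rows, each an object of numbers: "x", "y", "z": the shift along the tool's x, y, z in m; "wx", "wy", "wz": the turn, a rotation vector about the tool's x, y, z in degrees. A call has 1 to 10 rows; each row is the pose to reach, as a shift and turn from the pose commanded when the call began, along the tool's axes at that moment; what a row does not reach only later rows make up. A row lasts 1/12 s, in which the tool goes at most 41.7 mm and 7.16 degrees, less where a joint would pass 70% of its speed; a pose out of reach is approached as far as the arm can. A call with a gripper value outside its range is refused whole. OPENING is the finger opening in m, from 0 to 0.087, set as the call begins (- or left out, the last holds). The fingers move at their own pace and stop on an object; FORCE is the grip in N (left out, the last holds). Time passes only in rows, so rows that repeat a pose let the fingers close. It gives the time, the measured TCP pose, the force, the opening and the grip force at its end, in the units of the state.
- ctrl.get_state(): the state, without advancing time (a new reading comes with each control period).
- ctrl.get_image(name): name is "side" or "top"; returns a dict with "image" (400x640x3 uint8, red, green, blue), "K" (3x3 intrinsics, pixels), "world_to_cam" (4x4, takes a point from world to camera coordinates). Camera axes: x right, y down, z forward; pixel columns grow to the right and rows downward; lengths in m; the calibration is good to about 2 mm. A picture is of the moment at which its call begins. There is no depth.
- ctrl.close_job(): hands the job in; it is judged then, once.
The state is a dict: "time": time; "joint_positions": joint angles; "qd": joint speeds; "joint_torque": joint torques, N m; "position": TCP position; "tool_rot": TCP orientation; "ft_force": force on the tool from outside, world axes, zero at the start; "torque": the same for the moment, N m; "grip_width": opening from 0.0 (shut) to 1.0 (fully open); "grip_force": force on a finger pad.
Only numpy, scipy, OpenCV 4.12 (cv2) and the standard library are available. Lean on these libraries where they do the work, as an engineer would, in place of code of your own. Each camera call takes 0.05 s, during which the arm holds its last target. There are 200 camera calls.

## Working session

There is one attempt and no reset: what is moved stays moved. The work goes in short steps, Python scripts to look and compute and a shell command to move; the robot and the scene stay as the last step left them, time stands still between calls to the robot, and variables do not carry over. Pictures are saved under pics/ and viewed, at most 10 in all, crops included, and the job is handed in when it is done.

```bash
mkdir -p pics; cat > h.py <<'E'
import numpy as np, cv2
from bench import ctrl
from scipy.spatial.transform import Rotation as R
def shot(n,f):
    d=ctrl.get_image(n); cv2.imwrite(f,d["image"][:,:,::-1]); return np.array(d["K"]),np.array(d["world_to_cam"])
def proj(K,T,p):
    p=np.atleast_2d(p); c=p@T[:3,:3].T+T[:3,3]; u=c@K.T; return u[:,:2]/u[:,2:]
def ray(K,T,uv):
    d=T[:3,:3].T@np.linalg.inv(K)@[uv[0],uv[1],1]; return -T[:3,:3].T@T[:3,3], d/np.linalg.norm(d)
def onz(K,T,uv,z):
    o,d=ray(K,T,uv); return o+d*(z-o[2])/d[2]
def tri(*obs):
    A=np.zeros((3,3));b=np.zeros(3);rs=[ray(*o) for o in obs]
    for o,d in rs:
        P=np.eye(3)-np.outer(d,d);A+=P;b+=P@o
    x=np.linalg.solve(A,b)
    return x,[float(np.linalg.norm(np.cross(x-o,d))) for o,d in rs]
E
python3 - <<'E'
from h import *
np.set_printoptions(precision=4,suppress=True)
for n in("side","top"):
    K,T=shot(n,f"pics/{n}0.png"); np.savez(f"{n}.npz",K=K,T=T); print(n,K,T,-T[:3,:3].T@T[:3,3])
s=ctrl.get_state(); print(s, ctrl.grip_point_offset); print(R.from_rotvec(s["tool_rot"]).as_matrix())
E
```

```text
side [[408.482    0.     326.3874]
 [  0.     408.482  200.0301]
 [  0.       0.       1.    ]] [[-0.8174 -0.5756 -0.0205  0.481 ]
 [-0.2733  0.419  -0.8659  0.2801]
 [ 0.507  -0.7022 -0.4999  1.1568]
 [ 0.      0.      0.      1.    ]] [-0.1168  0.9718  0.8307]
top [[432.6764   0.     310.2143]
 [  0.     432.6764 204.2447]
 [  0.       0.       1.    ]] [[ 0.0386 -0.9993  0.0013 -0.0368]
 [-0.9755 -0.038  -0.2168  0.6128]
 [ 0.2167  0.0071 -0.9762  1.386 ]
 [ 0.      0.      0.      1.    ]] [ 0.2989 -0.0233  1.486 ]
{'time': 0.1, 'joint_positions': array([ 1.3201,  0.3218, -0.0701,  1.4516,  0.0226,  1.3708, -0.0569]), 'qd': array([ 0.0006, -0.0003,  0.0006, -0.0019,  0.0017,  0.    , -0.001 ]), 'joint_torque': array([  0.0001, -49.2571,  -0.4056, -31.3399,  -0.064 ,   0.0395,
         0.0001]), 'position': array([ 0.1699, -0.6269,  0.2215]), 'tool_rot': array([-3.1123, -0.4146,  0.0006]), 'ft_force': array([-0.6295,  0.4237,  0.5697]), 'torque': array([-0.0179,  0.0414,  0.0063]), 'grip_force': 0.0, 'grip_width': 1.000092200453298} 0.0187
[[ 0.9651  0.2618 -0.0006]
 [ 0.2618 -0.9651  0.0017]
 [-0.0001 -0.0018 -1.    ]]
```

View pics/side0.png

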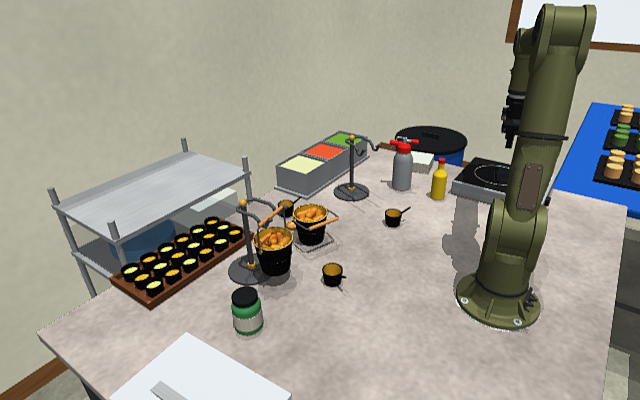

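View pics/top0.png

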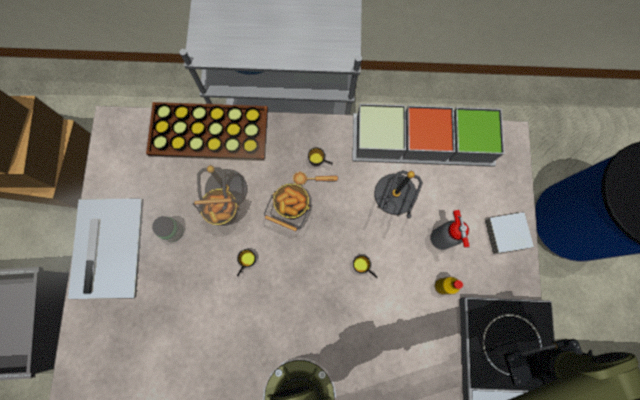

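Top view: the loose pail is at about (292,203) with its grip at (280,224). The free stand is at about (398,190), the hung pail at (217,205), the cups at (317,157), (247,260) and (361,264). The side view shows the same: pail (310,225), free stand (352,165). I'll zoom in on both.

```bash
python3 - <<'E'
import cv2
a=cv2.imread("pics/top0.png")[145:245,255:435]; cv2.imwrite("pics/topc.png",cv2.resize(a,(792,440),interpolation=cv2.INTER_CUBIC))
a=cv2.imread("pics/side0.png")[125:265,235:415]; cv2.imwrite("pics/sidec.png",cv2.resize(a,(756,588),interpolation=cv2.INTER_CUBIC))
E
```

```text
(no output)
```

View pics/topc.png

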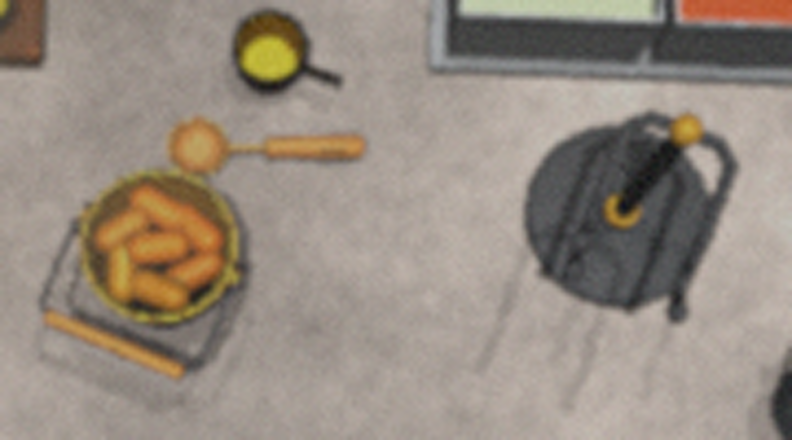

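View pics/sidec.png

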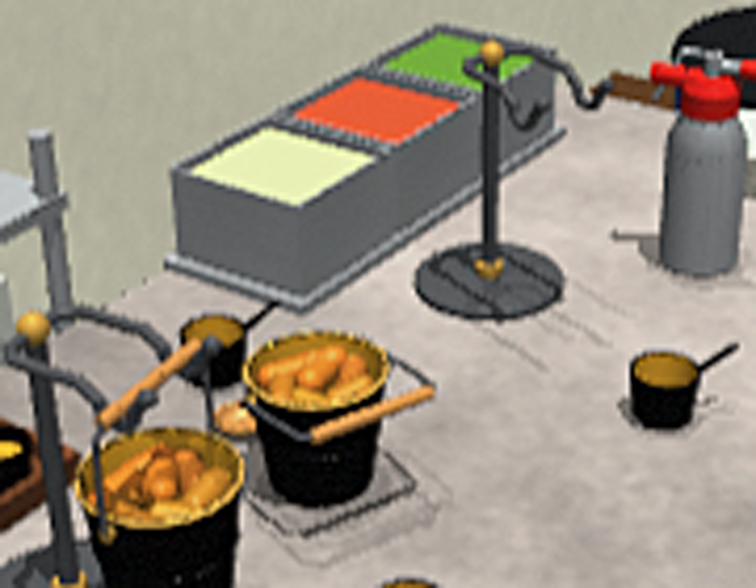

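Top crop (×4.4, offset 255,145): grip ends (47,316) and (182,374), rim centre (160,247), post ball (687,128), prong balls (548,272) and (678,312). Side crop (×4.2, offset 235,125): grip ends (313,437) and (433,392), post ball (491,52), prong balls about (540,110) and (595,97).

```bash
cat > m.py <<'E'
from h import *
from scipy.optimize import least_squares
np.set_printoptions(precision=4,suppress=True)
C={n:(np.load(n+".npz")["K"],np.load(n+".npz")["T"]) for n in("side","top")}
t=lambda u,v:np.array([255+u/4.4,145+v/4.4]); s=lambda u,v:np.array([235+u/4.2,125+v/4.2])
def T3(n,a,b): 
    x=tri((*C["top"],a),(*C["side"],b)); print(n,x[0],np.round(x[1],4)); return x[0]
if __name__=="__main__":
    T3("gripL",t(47,316),s(313,437)); T3("gripR",t(182,374),s(433,392))
    T3("ball",t(687,128),s(491,52)); T3("rimc",t(160,247),s(317,371))
    T3("prL",t(548,272),s(540,110)); T3("prR",t(678,312),s(595,97))
    def pose(p,l): c,q=np.cos(p[2]),np.sin(p[2]); l=np.array(l); return np.c_[p[0]+c*l[:,0]-q*l[:,1],p[1]+q*l[:,0]+c*l[:,1],l[:,2]]
    def fit(fn,obs,p0):
        def res(p):
            P=fn(p); return np.concatenate([(proj(*C[c],P[i:i+1])[0]-o) for i,c,o in obs])
        r=least_squares(res,p0,loss="soft_l1"); print(r.x,"\n",res(r.x).reshape(-1,2)); return r.x
    pail=lambda p: pose(p,[[-.082*np.sin(p[3]),.055,.1+.082*np.cos(p[3])],[-.082*np.sin(p[3]),-.055,.1+.082*np.cos(p[3])],[0,0,.11]])
    print("pail");fit(pail,[(0,"top",t(47,316)),(0,"side",s(313,437)),(1,"top",t(182,374)),(1,"side",s(433,392)),(2,"top",t(160,247)),(2,"side",s(317,371))],[.5,.0,-.2,1.45])
    st=lambda p: pose(p,[[.095,0,.256],[-.026,.037,.243],[-.026,-.037,.243],[.095,0,.012]])
    print("stand");fit(st,[(0,"top",t(687,128)),(0,"side",s(491,52)),(1,"top",t(548,272)),(1,"side",s(540,110)),(2,"top",t(678,312)),(2,"side",s(595,97)),(3,"top",t(622,212)),(3,"side",s(488,268))],[.5,-.25,-.2])
    for n,uv in dict(cupA=(317,157),cupB=(247,260),cupC=(361,264)).items(): print(n,onz(*C["top"],uv,.04))
    print("hung",onz(*C["top"],(217,207),.16),"whip",onz(*C["top"],(459,230),.2),"sauce",onz(*C["top"],(458,284),.17),"jar",onz(*C["top"],(166,228),.11))
E
python3 m.py
```

```text
gripL [0.5588 0.1301 0.1035] [0.0007 0.0007]
gripR [0.5188 0.0281 0.1036] [0.0001 0.0001]
ball [ 0.6797 -0.3125  0.2411] [0.0003 0.0003]
rimc [0.6154 0.0496 0.1009] [0.0012 0.0012]
prL [ 0.5738 -0.2193  0.2411] [0.0017 0.0017]
prR [ 0.5597 -0.3067  0.2244] [0.0053 0.0053]
pail
[ 0.6144  0.0499 -0.3717  1.5189] 
 [[-0.3628  0.0006]
 [ 0.24    0.0369]
 [-0.0988  0.1814]
 [ 0.0913 -0.0719]
 [-0.3891 -0.6445]
 [ 0.4202 -2.0826]]
stand
[ 0.5881 -0.2723 -0.3861] 
 [[-0.3883 -0.4436]
 [ 0.2912 -3.0574]
 [ 3.4105 -0.8775]
 [-0.1761 -1.6205]
 [-2.7149  0.2221]
 [ 2.5997 -3.0605]
 [-1.4745  0.3352]
 [ 0.3609  0.6681]]
cupA [ 0.7904 -0.03    0.04  ]
cupB [0.4218 0.19   0.04  ]
cupC [ 0.4232 -0.1892  0.04  ]
hung [0.573  0.2779 0.16  ] whip [ 0.5225 -0.464   0.2   ] sauce [ 0.3637 -0.4654  0.17  ] jar [0.508  0.4472 0.11  ]
```

Heights agree with the text: grip 0.104, rim about 0.10, post ball 0.241, all within reach. The prong picks are still rough, so I'll refine them later. First move: close the fingers, rise and go round to the pail, then tilt the tool.

```bash
cat > plan.py <<'E'
from h import *
np.set_printoptions(precision=4,suppress=True)
def rel(targets, st=None):
    """world targets (pos, rotmatrix|None) -> rows in tool axes of the present pose"""
    st=st or ctrl.get_state(); p=np.array(st["position"]); M=R.from_rotvec(st["tool_rot"])
    for q,m in targets:
        d=M.inv().apply(np.array(q)-p); w=[0,0,0] if m is None else (M.inv()*R.from_matrix(m)).as_rotvec(degrees=True)
        print("xyz",np.round(d,4),"w",np.round(w,1))
def tool(a,phi):  # azimuth of pointing, tilt from down; tool y horizontal (to the right)
    z=np.array([np.sin(phi)*np.cos(a),np.sin(phi)*np.sin(a),-np.cos(phi)]); y=np.array([np.sin(a),-np.cos(a),0]); return np.c_[np.cross(y,z),y,z]
PX,PY,YAW=.6144,.0499,-.372
e=np.array([np.cos(YAW),np.sin(YAW),0]); g=np.array([-np.sin(YAW),np.cos(YAW),0]); up=np.array([0,0,1.])
def push(th,off,a=0,phi=np.pi/4,s=.012):
    M=tool(a,phi); G=np.array([PX,PY,.1])-.082*np.sin(th)*e+.082*np.cos(th)*up
    n=np.cross(g,M[:,2]); n/=np.linalg.norm(n); n*=np.sign(n@up)
    return G-n*(.016+off)+s*M[:,2],M
E
python3 - <<'E'
from plan import *
D=tool(0,0)
rel([((.17,-.627,.34),None),((.40,-.30,.34),D),((.47,.05,.30),D)])
for o in(.028,0):print(push(1.52,o)[0])
for t in(1.2,.8,.4,0):print(t,push(t,0)[0])
E
```

```text
xyz [ 0.     -0.0001 -0.1185] w [0 0 0]
xyz [ 0.3076 -0.2554 -0.118 ] w [-0.1  0.  15.2]
xyz [ 0.4668 -0.5748 -0.0775] w [-0.1  0.  15.2]
[0.5166 0.0914 0.0657]
[0.5357 0.0839 0.0848]
1.2 [0.5408 0.0819 0.1103]
0.8 [0.5572 0.0755 0.1377]
0.4 [0.5822 0.0658 0.1561]
0 [0.612  0.0542 0.1626]
```

```bash
python3 -m handwheel '[{"z":-0.04},{"z":-0.08},{"z":-0.118},{"x":0.025,"y":-0.02,"z":-0.118,"wz":1.5},{"x":0.05,"y":-0.04,"z":-0.118,"wz":3},{"x":0.075,"y":-0.06,"z":-0.118,"wz":4.5},{"x":0.1,"y":-0.083,"z":-0.118,"wz":6},{"x":0.125,"y":-0.104,"z":-0.118,"wz":7.5},{"x":0.15,"y":-0.125,"z":-0.118,"wz":9},{"x":0.175,"y":-0.145,"z":-0.118,"wz":10}]' 0 10 && python3 - <<'E'
from plan import *
D=tool(0,0); print(ctrl.get_state()["joint_positions"])
rel([((.40,-.30,.34),D),((.47,.05,.30),D)])
E
```

```text
invalid input at $[0]: expected keys x, y, z, wx, wy, wz
```

```bash
python3 -m handwheel '[{"x":0,"y":0,"z":-0.04,"wx":0,"wy":0,"wz":0},{"x":0,"y":0,"z":-0.08,"wx":0,"wy":0,"wz":0},{"x":0,"y":0,"z":-0.118,"wx":0,"wy":0,"wz":0},{"x":0.03,"y":-0.025,"z":-0.118,"wx":0,"wy":0,"wz":3},{"x":0.06,"y":-0.05,"z":-0.118,"wx":0,"wy":0,"wz":6},{"x":0.09,"y":-0.075,"z":-0.118,"wx":0,"wy":0,"wz":9},{"x":0.12,"y":-0.1,"z":-0.118,"wx":0,"wy":0,"wz":12},{"x":0.15,"y":-0.125,"z":-0.118,"wx":0,"wy":0,"wz":15.2},{"x":0.18,"y":-0.15,"z":-0.118,"wx":0,"wy":0,"wz":15.2},{"x":0.21,"y":-0.175,"z":-0.118,"wx":0,"wy":0,"wz":15.2}]' 0 10 && python3 - <<'E'
from plan import *
D=tool(0,0); print(ctrl.get_state()["joint_positions"])
rel([((.40,-.30,.34),D),((.47,.05,.30),D)])
E
```

```text
time: 0.93
position: [0.3276, -0.4016, 0.3402]
tool_rot: [-3.142, 0.001, 0.001]
ft_force: [1.2, -1.1, 1.0]
grip_width: 0.327
grip_force: 0.0
[ 1.0576  0.0177 -0.2254  1.5696  0.0042  1.5551 -0.7393]
xyz [ 0.0723 -0.1016  0.0002] w [-0.  0. -0.]
xyz [ 0.1421 -0.4517  0.0402] w [-0.  0. -0.]
```

```bash
python3 -m handwheel '[{"x":0.024,"y":-0.033,"z":0,"wx":0,"wy":0,"wz":0},{"x":0.048,"y":-0.067,"z":0,"wx":0,"wy":0,"wz":0},{"x":0.072,"y":-0.1,"z":0,"wx":0,"wy":0,"wz":0},{"x":0.08,"y":-0.14,"z":0,"wx":0,"wy":0,"wz":0},{"x":0.09,"y":-0.18,"z":0,"wx":0,"wy":0,"wz":0},{"x":0.1,"y":-0.22,"z":0,"wx":0,"wy":0,"wz":0},{"x":0.11,"y":-0.26,"z":0,"wx":0,"wy":0,"wz":0},{"x":0.12,"y":-0.3,"z":0,"wx":0,"wy":0,"wz":0},{"x":0.13,"y":-0.34,"z":0,"wx":0,"wy":0,"wz":0},{"x":0.14,"y":-0.38,"z":0,"wx":0,"wy":0,"wz":0}]' && python3 - <<'E'
from plan import *
print(ctrl.get_state()["joint_positions"])
p,M=push(1.52,.028); 
rel([(p+[0,0,.2],M),(p+[0,0,.10],M)])
E
```

```text
time: 1.77
position: [0.4669, -0.0215, 0.3404]
tool_rot: [3.141, -0.001, -0.0]
ft_force: [1.7, 0.2, -0.1]
grip_width: 0.006
grip_force: 0.0
[ 0.7077 -0.0975 -0.656   1.6611 -0.0587  1.5578 -1.5168]
xyz [ 0.0496 -0.113   0.0746] w [ 0.1 45.  -0. ]
xyz [ 0.0496 -0.1131  0.1746] w [ 0.1 45.  -0. ]
```

```bash
python3 -m handwheel '[{"x":0.006,"y":-0.014,"z":0.01,"wx":0,"wy":5,"wz":0},{"x":0.012,"y":-0.028,"z":0.02,"wx":0,"wy":10,"wz":0},{"x":0.018,"y":-0.042,"z":0.03,"wx":0,"wy":15,"wz":0},{"x":0.024,"y":-0.056,"z":0.04,"wx":0,"wy":20,"wz":0},{"x":0.03,"y":-0.07,"z":0.05,"wx":0,"wy":25,"wz":0},{"x":0.036,"y":-0.085,"z":0.06,"wx":0,"wy":30,"wz":0},{"x":0.042,"y":-0.1,"z":0.07,"wx":0,"wy":35,"wz":0},{"x":0.05,"y":-0.113,"z":0.08,"wx":0,"wy":40,"wz":0},{"x":0.05,"y":-0.113,"z":0.09,"wx":0,"wy":45,"wz":0},{"x":0.05,"y":-0.113,"z":0.095,"wx":0,"wy":45,"wz":0}]' && python3 - <<'E'
from plan import *
print(ctrl.get_state()["joint_positions"])
p,M=push(1.52,.028); 
rel([(p+[0,0,.1],M),(p,M)])
K,T=shot("side","pics/s1.png");a=cv2.imread("pics/s1.png")[100:350,200:520];cv2.imwrite("pics/s1c.png",cv2.resize(a,None,fx=2.3,fy=2.3,interpolation=cv2.INTER_CUBIC))
E
```

```text
time: 2.6
position: [0.5367, 0.1083, 0.1769]
tool_rot: [2.91, 0.027, 1.035]
ft_force: [-0.7, -2.3, -1.1]
grip_width: 0.003
grip_force: 0.0
[ 0.1965 -0.3    -0.5747  2.3094  0.2932  0.4835 -2.1799]
xyz [-0.0232  0.0163 -0.0033] w [2.4 5.8 2.1]
xyz [-0.0863  0.0108  0.0741] w [2.4 5.8 2.1]
```

View pics/s1c.png

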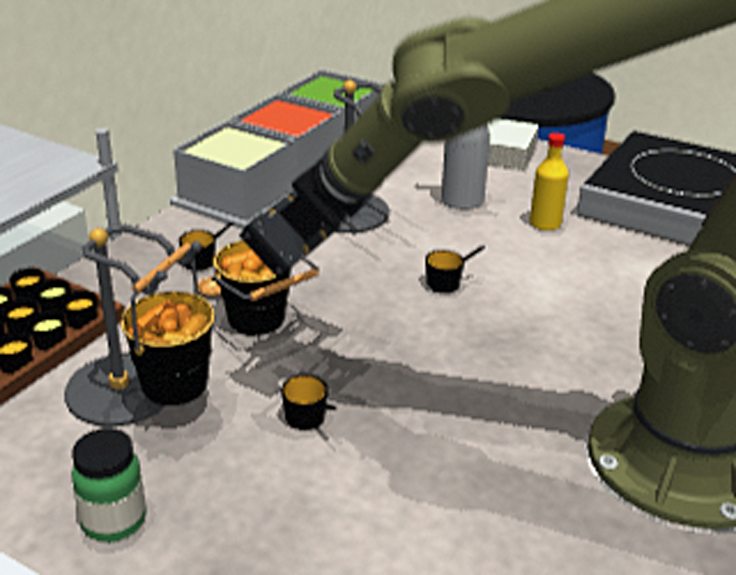

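The picture shows the tilted gripper hovering over the grip, not touching anything. Joint 2 is at its limit (-0.3), so the 45° tilt is out of reach. I'll use about 33° instead, aligned closer to the pail's axis.

```bash
python3 - <<'E'
from plan import *
kw=dict(a=-.25,phi=np.radians(33))
p,M=push(1.52,.028,**kw); print(p)
rel([(p+[0,0,.13],M),(p+[0,0,.06],M),(p,M)])
for t in(1.52,1.2,.8,.4,0):print(t,push(t,0,**kw)[0])
E
```

```text
[0.51   0.0915 0.0703]
xyz [-0.0015  0.0151 -0.0363] w [-5.6 -6.3 13.3]
xyz [-0.0454  0.0111  0.0181] w [-5.6 -6.3 13.3]
xyz [-0.083   0.0076  0.0648] w [-5.6 -6.3 13.3]
1.52 [0.5319 0.0829 0.0854]
1.2 [0.537 0.081 0.111]
0.8 [0.5534 0.0746 0.1384]
0.4 [0.5785 0.0648 0.1568]
0 [0.6082 0.0532 0.1633]
```

```bash
python3 -m handwheel '[{"x":0,"y":0.005,"z":-0.018,"wx":-2,"wy":-2.1,"wz":4.4},{"x":-0.001,"y":0.01,"z":-0.036,"wx":-4,"wy":-4.2,"wz":8.8},{"x":-0.0015,"y":0.015,"z":-0.036,"wx":-5.6,"wy":-6.3,"wz":13.3},{"x":-0.0015,"y":0.015,"z":-0.036,"wx":-5.6,"wy":-6.3,"wz":13.3},{"x":-0.0015,"y":0.015,"z":-0.036,"wx":-5.6,"wy":-6.3,"wz":13.3}]' && python3 - <<'E'
from plan import *
print(ctrl.get_state()["joint_positions"])
kw=dict(a=-.25,phi=np.radians(33))
p,M=push(1.52,.028,**kw)
rel([(p+[0,0,.13],M),(p+[0,0,.06],M),(p,M)])
E
```

```text
time: 3.07
position: [0.5187, 0.0916, 0.2139]
tool_rot: [2.924, -0.381, 0.882]
ft_force: [0.0, 0.5, -0.2]
grip_width: 0.002
grip_force: 0.0
[-0.1322 -0.2856 -0.3001  2.2     0.3898  0.7848 -2.4882]
xyz [-0.0145  0.0025  0.0067] w [-0.3 -0.5 -0.6]
xyz [-0.0531  0.0032  0.0651] w [-0.3 -0.5 -0.6]
xyz [-0.0862  0.0038  0.1151] w [-0.3 -0.5 -0.6]
```

```bash
python3 -m handwheel '[{"x":-0.0145,"y":0.0025,"z":0.0067,"wx":0,"wy":0,"wz":0},{"x":-0.024,"y":0.003,"z":0.021,"wx":0,"wy":0,"wz":0},{"x":-0.034,"y":0.003,"z":0.036,"wx":0,"wy":0,"wz":0},{"x":-0.044,"y":0.003,"z":0.051,"wx":0,"wy":0,"wz":0},{"x":-0.053,"y":0.003,"z":0.065,"wx":0,"wy":0,"wz":0},{"x":-0.064,"y":0.003,"z":0.081,"wx":0,"wy":0,"wz":0},{"x":-0.075,"y":0.0035,"z":0.098,"wx":0,"wy":0,"wz":0},{"x":-0.086,"y":0.004,"z":0.115,"wx":0,"wy":0,"wz":0},{"x":-0.086,"y":0.004,"z":0.115,"wx":0,"wy":0,"wz":0}]' && python3 - <<'E'
from plan import *
print(ctrl.get_state()["joint_positions"])
kw=dict(a=-.25,phi=np.radians(33))
rel([(push(1.52,o,**kw)[0],push(1.52,o,**kw)[1]) for o in(.01,0)])
rel([push(t,0,**kw) for t in(1.4,1.2,1,.8,.6,.4,.2,0,-.1)])
E
```

```text
time: 3.82
position: [0.5094, 0.0886, 0.086]
tool_rot: [2.915, -0.376, 0.887]
ft_force: [-0.0, -0.2, 0.1]
grip_width: 0.006
grip_force: 0.0
[ 0.5525 -0.173  -0.9795  2.3488  0.5068  0.479  -2.6854]
xyz [ 0.009  -0.0011  0.0133] w [ 0.  -0.8 -0.4]
xyz [ 0.019  -0.0002  0.0134] w [ 0.  -0.8 -0.4]
xyz [ 0.0253 -0.0001  0.0059] w [ 0.  -0.8 -0.4]
xyz [ 0.0377  0.0004 -0.0048] w [ 0.  -0.8 -0.4]
xyz [ 0.052   0.0012 -0.0128] w [ 0.  -0.8 -0.4]
xyz [ 0.0675  0.0023 -0.0178] w [ 0.  -0.8 -0.4]
xyz [ 0.0837  0.0038 -0.0197] w [ 0.  -0.8 -0.4]
xyz [ 0.1     0.0054 -0.0183] w [ 0.  -0.8 -0.4]
xyz [ 0.1156  0.0072 -0.0136] w [ 0.  -0.8 -0.4]
xyz [ 0.1299  0.0091 -0.006 ] w [ 0.  -0.8 -0.4]
xyz [ 0.1364  0.01   -0.0011] w [ 0.  -0.8 -0.4]
```

```bash
python3 - <<'E'
from plan import *
kw=dict(a=.1,phi=np.radians(33))
p,M=push(1.52,.028,**kw)
print(p);rel([(np.array([.505,.09,.09]),M)])
E
```

```text
[0.5091 0.0942 0.0721]
xyz [-0.0016 -0.0002 -0.0059] w [ 11.1  -0.8 -17.1]
```

```bash
python3 -m handwheel '[{"x":-0.001,"y":0,"z":-0.004,"wx":3,"wy":-0.2,"wz":-4.5},{"x":-0.0016,"y":0,"z":-0.006,"wx":6,"wy":-0.4,"wz":-9},{"x":-0.0016,"y":0,"z":-0.006,"wx":9,"wy":-0.6,"wz":-13.5},{"x":-0.0016,"y":0,"z":-0.006,"wx":11,"wy":-0.8,"wz":-17},{"x":-0.0016,"y":0,"z":-0.006,"wx":11,"wy":-0.8,"wz":-17},{"x":-0.0016,"y":0,"z":-0.006,"wx":11,"wy":-0.8,"wz":-17}]' && python3 - <<'E'
from plan import *
print(ctrl.get_state()["joint_positions"])
kw=dict(a=.1,phi=np.radians(33))
rel([push(1.52,o,**kw) for o in (.028,.01,0)])
E
```

```text
time: 4.32
position: [0.505, 0.0877, 0.0905]
tool_rot: [-2.982, -0.142, -0.885]
ft_force: [-0.8, -0.1, 0.0]
grip_width: 0.006
grip_force: 0.0
[ 0.1774 -0.2154 -0.4434  2.4129  0.029   0.3552 -1.784 ]
xyz [-0.0061 -0.006   0.0181] w [ 0.1 -0.1 -0.3]
xyz [0.0105 0.001  0.0181] w [ 0.1 -0.1 -0.3]
xyz [0.0197 0.0049 0.0181] w [ 0.1 -0.1 -0.3]
```

```bash
python3 -m handwheel '[{"x":-0.003,"y":-0.003,"z":0.009,"wx":0,"wy":0,"wz":0},{"x":-0.006,"y":-0.006,"z":0.018,"wx":0,"wy":0,"wz":0},{"x":-0.006,"y":-0.006,"z":0.018,"wx":0,"wy":0,"wz":0},{"x":0,"y":-0.004,"z":0.018,"wx":0,"wy":0,"wz":0},{"x":0.006,"y":-0.002,"z":0.018,"wx":0,"wy":0,"wz":0},{"x":0.0105,"y":0.001,"z":0.018,"wx":0,"wy":0,"wz":0},{"x":0.0105,"y":0.001,"z":0.018,"wx":0,"wy":0,"wz":0},{"x":0.0105,"y":0.001,"z":0.018,"wx":0,"wy":0,"wz":0}]' && python3 - <<'E'
from plan import *
print(ctrl.get_state()["joint_positions"])
kw=dict(a=.1,phi=np.radians(33))
rel([push(1.52,0,**kw)]+[push(t,0,**kw) for t in(1.4,1.2,1,.8,.6,.4,.2,0,-.1)])
K,T=shot("side","pics/s2.png");a=cv2.imread("pics/s2.png")[150:290,250:430];cv2.imwrite("pics/s2c.png",cv2.resize(a,None,fx=4,fy=4,interpolation=cv2.INTER_CUBIC))
E
```

```text
time: 4.98
position: [0.5241, 0.0909, 0.082]
tool_rot: [-2.981, -0.144, -0.887]
ft_force: [0.3, -0.1, -1.0]
grip_width: 0.001
grip_force: 0.0
[ 0.2253 -0.1465 -0.492   2.3815  0.1007  0.3208 -1.8433]
xyz [0.0081 0.0063 0.0004] w [ 0.1 -0.2 -0.2]
xyz [ 0.0143  0.0068 -0.0073] w [ 0.1 -0.2 -0.2]
xyz [ 0.0262  0.0087 -0.0183] w [ 0.1 -0.2 -0.2]
xyz [ 0.0397  0.0121 -0.0269] w [ 0.1 -0.2 -0.2]
xyz [ 0.0543  0.0167 -0.0327] w [ 0.1 -0.2 -0.2]
xyz [ 0.0694  0.0223 -0.0354] w [ 0.1 -0.2 -0.2]
xyz [ 0.0845  0.0288 -0.035 ] w [ 0.1 -0.2 -0.2]
xyz [ 0.0988  0.0358 -0.0314] w [ 0.1 -0.2 -0.2]
xyz [ 0.1119  0.0432 -0.0248] w [ 0.1 -0.2 -0.2]
xyz [ 0.1177  0.0469 -0.0205] w [ 0.1 -0.2 -0.2]
```

View pics/s2c.png

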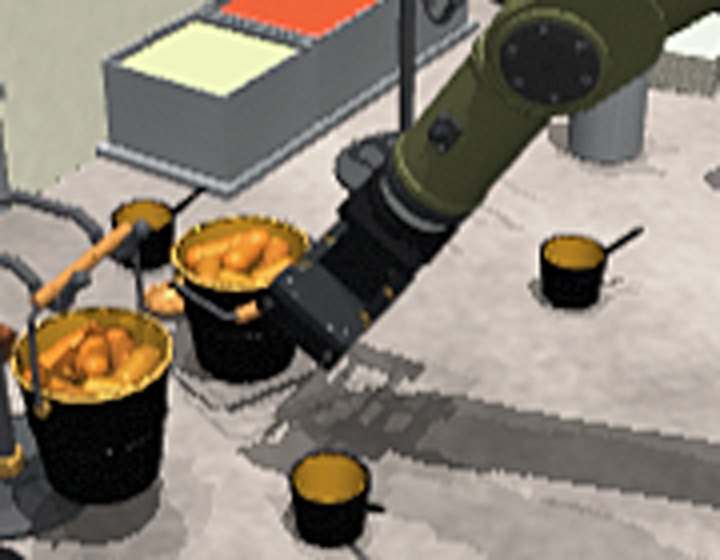

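The gripper body sits in front of the grip, with the fingers beneath it, and nothing has been disturbed. Now the gentle lift along the bail's arc.

```bash
python3 -m handwheel '[{"x":0.004,"y":0.003,"z":0,"wx":0,"wy":0,"wz":0},{"x":0.008,"y":0.006,"z":0,"wx":0,"wy":0,"wz":0},{"x":0.011,"y":0.0065,"z":-0.0035,"wx":0,"wy":0,"wz":0},{"x":0.0143,"y":0.0068,"z":-0.0073,"wx":0,"wy":0,"wz":0},{"x":0.02,"y":0.0077,"z":-0.013,"wx":0,"wy":0,"wz":0},{"x":0.0262,"y":0.0087,"z":-0.0183,"wx":0,"wy":0,"wz":0},{"x":0.033,"y":0.0104,"z":-0.0226,"wx":0,"wy":0,"wz":0},{"x":0.0397,"y":0.0121,"z":-0.0269,"wx":0,"wy":0,"wz":0},{"x":0.0397,"y":0.0121,"z":-0.0269,"wx":0,"wy":0,"wz":0}]' && python3 - <<'E'
from plan import *
print(ctrl.get_state()["joint_positions"])
kw=dict(a=.1,phi=np.radians(33))
rel([push(t,0,**kw) for t in(1,.9,.8,.7,.6,.5,.4,.3,.2,.1,0,-.05)])
K,T=shot("side","pics/s3.png");a=cv2.imread("pics/s3.png")[170:270,270:370];a=cv2.resize(a,None,fx=4,fy=4,interpolation=cv2.INTER_CUBIC)
K,T=shot("top","pics/t3.png");b=cv2.imread("pics/t3.png")[150:250,240:340];b=cv2.resize(b,None,fx=4,fy=4,interpolation=cv2.INTER_CUBIC)
cv2.imwrite("pics/c3.png",cv2.hconcat([a,b]))
E
```

```text
time: 5.78
position: [0.5453, 0.081, 0.1283]
tool_rot: [-2.979, -0.144, -0.892]
ft_force: [-0.7, -0.0, -0.1]
grip_width: 0.004
grip_force: 0.0
[ 0.1933 -0.1834 -0.4092  2.3043  0.0013  0.4278 -1.7062]
xyz [-0.0025  0.0001  0.0009] w [ 0.1 -0.4 -0.2]
xyz [ 0.0047  0.0023 -0.0024] w [ 0.1 -0.4 -0.2]
xyz [ 0.0121  0.0047 -0.0049] w [ 0.1 -0.4 -0.2]
xyz [ 0.0197  0.0074 -0.0066] w [ 0.1 -0.4 -0.2]
xyz [ 0.0273  0.0104 -0.0075] w [ 0.1 -0.4 -0.2]
xyz [ 0.0348  0.0135 -0.0077] w [ 0.1 -0.4 -0.2]
xyz [ 0.0423  0.0169 -0.007 ] w [ 0.1 -0.4 -0.2]
xyz [ 0.0496  0.0204 -0.0056] w [ 0.1 -0.4 -0.2]
xyz [ 0.0566  0.0239 -0.0034] w [ 0.1 -0.4 -0.2]
xyz [ 0.0633  0.0276 -0.0005] w [ 0.1 -0.4 -0.2]
xyz [0.0696 0.0313 0.0032] w [ 0.1 -0.4 -0.2]
xyz [0.0726 0.0332 0.0053] w [ 0.1 -0.4 -0.2]
```

View pics/c3.png

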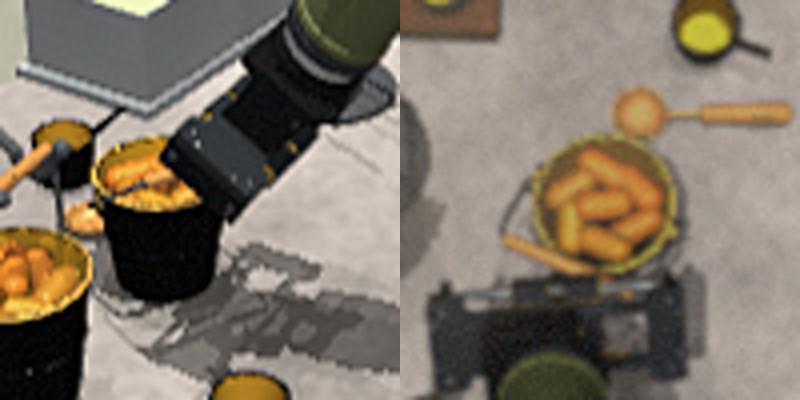

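The left crop (side) and right crop (top) show the bail rising: the grip in the top crop runs (508,240) to (600,272). The pail is unmoved. I'll continue the lift.

```bash
python3 -m handwheel '[{"x":0.0047,"y":0.0023,"z":-0.0024,"wx":0,"wy":0,"wz":0},{"x":0.0121,"y":0.0047,"z":-0.0049,"wx":0,"wy":0,"wz":0},{"x":0.0197,"y":0.0074,"z":-0.0066,"wx":0,"wy":0,"wz":0},{"x":0.0273,"y":0.0104,"z":-0.0075,"wx":0,"wy":0,"wz":0},{"x":0.0348,"y":0.0135,"z":-0.0077,"wx":0,"wy":0,"wz":0},{"x":0.0423,"y":0.0169,"z":-0.007,"wx":0,"wy":0,"wz":0},{"x":0.0496,"y":0.0204,"z":-0.0056,"wx":0,"wy":0,"wz":0},{"x":0.0566,"y":0.0239,"z":-0.0034,"wx":0,"wy":0,"wz":0},{"x":0.0633,"y":0.0276,"z":-0.0005,"wx":0,"wy":0,"wz":0},{"x":0.0675,"y":0.03,"z":0.002,"wx":0,"wy":0,"wz":0}]' && python3 -m handwheel '[{"x":0.002,"y":0.001,"z":0.001,"wx":0,"wy":0,"wz":0},{"x":0.002,"y":0.001,"z":0.001,"wx":0,"wy":0,"wz":0},{"x":0.002,"y":0.001,"z":0.001,"wx":0,"wy":0,"wz":0},{"x":0.002,"y":0.001,"z":0.001,"wx":0,"wy":0,"wz":0}]' && python3 - <<'E'
from plan import *
kw=dict(a=.1,phi=np.radians(33))
p,M=push(0,0,**kw)
print(ctrl.get_state()["joint_positions"])
b=-M[:,2]
rel([(p,M),(p-.05*e-.02*up,M),(p-.05*e+.1*up,M)])
E
```

```text
time: 6.72
position: [0.6045, 0.0562, 0.1608]
tool_rot: [-2.981, -0.144, -0.886]
ft_force: [0.0, -1.0, 0.4]
grip_width: 0.005
grip_force: 0.1
time: 7.05
position: [0.6053, 0.0561, 0.1604]
tool_rot: [-2.982, -0.146, -0.885]
ft_force: [-0.3, 0.7, -0.8]
grip_width: 0.007
grip_force: 0.0
[ 0.2096 -0.0872 -0.3472  2.1539 -0.0087  0.4933 -1.6118]
xyz [ 0.0041  0.0008 -0.0015] w [ 0.1 -0.1 -0.1]
xyz [-0.0442 -0.0219 -0.009 ] w [ 0.1 -0.1 -0.1]
xyz [ 0.0213 -0.0219 -0.1096] w [ 0.1 -0.1 -0.1]
```

```bash
python3 -m handwheel '[{"x":-0.015,"y":-0.007,"z":-0.003,"wx":0,"wy":0,"wz":0},{"x":-0.03,"y":-0.014,"z":-0.006,"wx":0,"wy":0,"wz":0},{"x":-0.044,"y":-0.022,"z":-0.009,"wx":0,"wy":0,"wz":0},{"x":-0.044,"y":-0.022,"z":-0.04,"wx":0,"wy":0,"wz":0},{"x":-0.044,"y":-0.022,"z":-0.07,"wx":0,"wy":0,"wz":0},{"x":-0.034,"y":-0.022,"z":-0.1,"wx":0,"wy":-6,"wz":0},{"x":-0.024,"y":-0.022,"z":-0.13,"wx":0,"wy":-12,"wz":0},{"x":-0.014,"y":-0.022,"z":-0.15,"wx":0,"wy":-18,"wz":0},{"x":-0.004,"y":-0.022,"z":-0.16,"wx":0,"wy":-24,"wz":0},{"x":0,"y":-0.022,"z":-0.17,"wx":0,"wy":-33,"wz":0}]' && python3 - <<'E'
from plan import *
print(ctrl.get_state()["joint_positions"])
y=np.array([np.cos(YAW),np.sin(YAW),0]);z=-up;M=np.c_[np.cross(y,z),y,z]
rel([((.50,-.02,.36),M)])
K,T=shot("side","pics/s4.png");a=cv2.imread("pics/s4.png")[130:250,270:410]
K,T=shot("top","pics/t4.png");b=cv2.imread("pics/t4.png")[130:250,260:440]
f=lambda a,k:cv2.resize(a,None,fx=k,fy=k,interpolation=cv2.INTER_CUBIC)
cv2.imwrite("pics/c4.png",cv2.hconcat([f(a,2.5),f(b,2.5)]))
E
```

```text
time: 7.88
position: [0.5123, 0.0692, 0.3082]
tool_rot: [-3.135, -0.154, -0.057]
ft_force: [-0.0, 1.0, -0.0]
grip_width: 0.005
grip_force: 0.0
[ 0.0089 -0.0121 -0.1943  1.662   0.0007  1.4554 -1.6582]
xyz [-0.019   0.0876 -0.0525] w [  1.1  -1.9 -63.1]
```

View pics/c4.png

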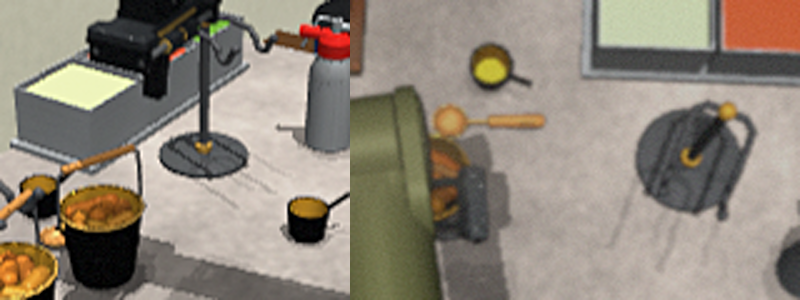

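The side crop (left) shows the bail upright, with grip ends at (62,175) and (137,150) in the crop, and the pail still standing. The arm hides the pail from the top camera, so I'll move aside while turning the wrist. Then I'll measure the grip and the hook together.

```bash
python3 -m handwheel '[{"x":-0.01,"y":0.03,"z":-0.007,"wx":0,"wy":0,"wz":-7},{"x":-0.02,"y":0.06,"z":-0.014,"wx":0,"wy":0,"wz":-14},{"x":-0.03,"y":0.09,"z":-0.02,"wx":0,"wy":0,"wz":-21},{"x":-0.04,"y":0.12,"z":-0.027,"wx":0,"wy":0,"wz":-28},{"x":-0.05,"y":0.15,"z":-0.035,"wx":0,"wy":0,"wz":-35},{"x":-0.05,"y":0.18,"z":-0.042,"wx":0,"wy":0,"wz":-42},{"x":-0.05,"y":0.21,"z":-0.05,"wx":0,"wy":0,"wz":-49},{"x":-0.05,"y":0.24,"z":-0.057,"wx":0.4,"wy":-0.6,"wz":-56},{"x":-0.05,"y":0.24,"z":-0.06,"wx":1.1,"wy":-1.9,"wz":-63},{"x":-0.05,"y":0.24,"z":-0.06,"wx":1.1,"wy":-1.9,"wz":-63}]' 0.087 10 && python3 - <<'E'
from plan import *
print(ctrl.get_state()["joint_positions"])
shot("side","pics/s5.png");shot("top","pics/t5.png")
f=lambda n,u,v,w,h,k:cv2.resize(cv2.imread(f"pics/{n}.png")[v:v+h,u:u+w],(400,300),interpolation=cv2.INTER_CUBIC)
A=f("side0",335,130,64,48,0);B=f("top0",375,165,56,42,0);Cc=f("s5",280,180,72,54,0);D=f("t5",255,175,72,54,0)
cv2.imwrite("pics/c5.png",cv2.vconcat([cv2.hconcat([A,B]),cv2.hconcat([Cc,D])]))
E
```

```text
time: 8.82
position: [0.4825, -0.1765, 0.3615]
tool_rot: [-2.595, -1.77, 0.003]
ft_force: [0.2, 2.5, 0.3]
grip_width: 0.679
grip_force: 0.0
[ 0.1999 -0.0019  0.0981  1.5477  0.0016  1.5972 -0.0754]
```

View pics/c5.png

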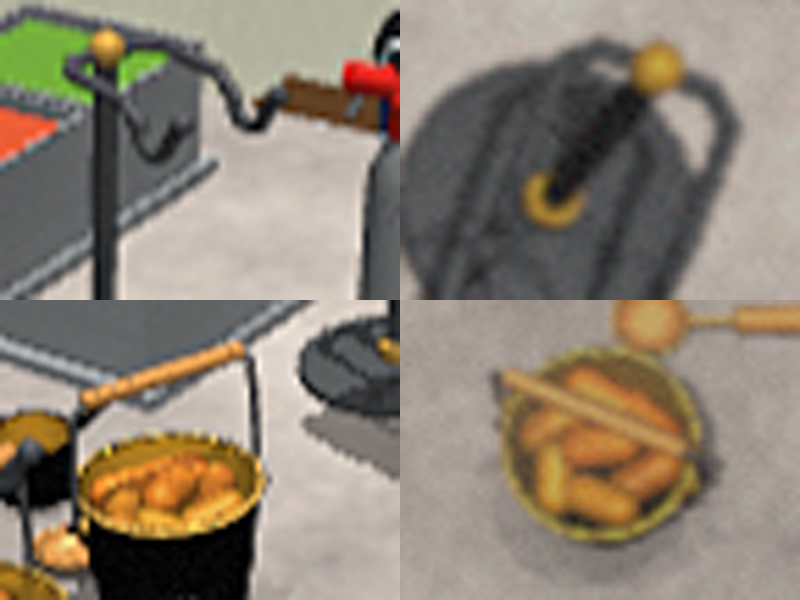

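Pixels from the composite: side view grip ends (294.9,198) and (323.7,189); top view (273.9,189) and (306.8,201.5). The bail is upright. Hook in the side view: post ball (352.3,137.5), prong balls (364.1,150.8) and (379.5,144.7), troughs (359.8,154.8) and (375,149.5). In the top view: ball (411,174.5), post foot (396.4,192.7), right prong ball (409.1,215.9).

```bash
python3 - <<'E'
from m import *
a=T3("gripL",(273.9,189.0),(294.9,198)); b=T3("gripR",(306.8,201.5),(323.7,189)); c=(a+b)/2; d=a-b
print("mid",c,"len",np.linalg.norm(d),"yaw",np.arctan2(-d[0],d[1]))
T3("ball",(411,174.5),(352.3,137.5));T3("prR",(409.1,215.9),(379.5,144.7))
def pose(p,l): q,w=np.cos(p[2]),np.sin(p[2]); l=np.array(l); return np.c_[p[0]+q*l[:,0]-w*l[:,1],p[1]+w*l[:,0]+q*l[:,1],l[:,2]]
pts=[[.095,0,.244],[-.026,.037,.243],[-.026,-.037,.243],[.095,0,.014],[0,.037,.215],[0,-.037,.215]]
obs=[(0,"top",(411,174.5)),(0,"side",(352.3,137.5)),(1,"side",(364.1,150.8)),(2,"side",(379.5,144.7)),(2,"top",(409.1,215.9)),(3,"top",(396.4,192.7)),(4,"side",(359.8,154.8)),(5,"side",(375,149.5))]
def res(p): P=pose(p,pts); return np.concatenate([proj(*C[c],P[i:i+1])[0]-o for i,c,o in obs])
r=least_squares(res,[.588,-.27,-.38],loss="soft_l1"); print(r.x); print(res(r.x).reshape(-1,2))
print("predicted L ball top",proj(*C["top"],pose(r.x,pts)[1]))
J=r.jac; print("sd/px",np.sqrt(np.diag(np.linalg.inv(J.T@J))))
E
```

```text
gripL [0.6344 0.102  0.1798] [0.0015 0.0015]
gripR [ 0.5976 -0.003   0.1763] [0.0004 0.0004]
mid [0.616  0.0495 0.178 ] len 0.11134200305667745 yaw -0.3373912965063783
ball [ 0.6781 -0.3123  0.2411] [0. 0.]
prR [ 0.5524 -0.3049  0.2409] [0.0009 0.0009]
[ 0.5887 -0.2777 -0.3632]
[[-0.0368 -0.1004]
 [ 0.0267 -0.6048]
 [ 0.1954 -1.7201]
 [ 0.3135 -0.2738]
 [-0.575  -0.0684]
 [-0.4342  0.3387]
 [-0.0629 -0.9471]
 [ 0.0319 -0.3107]]
predicted L ball top [[384.8851 206.162 ]]
sd/px [0.0015 0.0019 0.0234]
```

The fit is tight: hook seat at (0.589, -0.278), yaw -0.363; grip mid at (0.616, 0.050, 0.18), yaw about -0.36, length 111 mm against 110 given. Next is the move over the grip.

```bash
cat >> plan.py <<'E'
def down(yaw):
    y=np.array([np.cos(yaw),np.sin(yaw),0]);z=-up;return np.c_[np.cross(y,z),y,z]
def sp(x,yw=-.363): # hook-frame offset -> world xy
    return np.array([.5887+x*np.cos(yw),-.2777+x*np.sin(yw)])
E
python3 - <<'E'
from plan import *
rel([((.6155,.0497,.30),down(-.36)),((.6155,.0497,.162),down(-.36))])
E
```

```text
xyz [0.2568 0.0418 0.0606] w [-0.1  0.  -0.9]
xyz [0.2569 0.042  0.1986] w [-0.1  0.  -0.9]
```

```bash
python3 -m handwheel '[{"x":0.034,"y":0.006,"z":0.008,"wx":0,"wy":0,"wz":-0.3},{"x":0.068,"y":0.012,"z":0.016,"wx":0,"wy":0,"wz":-0.6},{"x":0.102,"y":0.018,"z":0.024,"wx":0,"wy":0,"wz":-0.9},{"x":0.136,"y":0.024,"z":0.032,"wx":0,"wy":0,"wz":-0.9},{"x":0.17,"y":0.03,"z":0.04,"wx":0,"wy":0,"wz":-0.9},{"x":0.204,"y":0.035,"z":0.048,"wx":0,"wy":0,"wz":-0.9},{"x":0.235,"y":0.039,"z":0.056,"wx":0,"wy":0,"wz":-0.9},{"x":0.257,"y":0.042,"z":0.061,"wx":0,"wy":0,"wz":-0.9},{"x":0.257,"y":0.042,"z":0.061,"wx":0,"wy":0,"wz":-0.9},{"x":0.257,"y":0.042,"z":0.061,"wx":0,"wy":0,"wz":-0.9}]' 0.087 10 && python3 - <<'E'
from plan import *
print(ctrl.get_state()["joint_positions"])
rel([((.6155,.0497,.162),down(-.36))])
E
```

```text
time: 9.75
position: [0.6145, 0.0519, 0.2987]
tool_rot: [-2.576, -1.793, 0.006]
ft_force: [-0.2, -1.3, -0.8]
grip_width: 1.001
grip_force: 0.0
[-0.0509  0.2317 -0.093   1.4126  0.0209  1.5027 -0.4977]
xyz [-0.0015  0.0023  0.1367] w [-0.2  0.1  0.3]
```

```bash
python3 -m handwheel '[{"x":-0.001,"y":0.002,"z":0.025,"wx":0,"wy":0,"wz":0},{"x":-0.001,"y":0.002,"z":0.05,"wx":0,"wy":0,"wz":0},{"x":-0.001,"y":0.002,"z":0.075,"wx":0,"wy":0,"wz":0},{"x":-0.001,"y":0.002,"z":0.1,"wx":0,"wy":0,"wz":0},{"x":-0.001,"y":0.002,"z":0.12,"wx":0,"wy":0,"wz":0},{"x":-0.001,"y":0.002,"z":0.13,"wx":0,"wy":0,"wz":0},{"x":-0.001,"y":0.002,"z":0.137,"wx":0,"wy":0,"wz":0},{"x":-0.001,"y":0.002,"z":0.137,"wx":0,"wy":0,"wz":0},{"x":-0.001,"y":0.002,"z":0.137,"wx":0,"wy":0,"wz":0}]' && python3 -m handwheel '[{"x":0,"y":0,"z":0,"wx":0,"wy":0,"wz":0},{"x":0,"y":0,"z":0,"wx":0,"wy":0,"wz":0},{"x":0,"y":0,"z":0,"wx":0,"wy":0,"wz":0},{"x":0,"y":0,"z":0,"wx":0,"wy":0,"wz":0},{"x":0,"y":0,"z":0,"wx":0,"wy":0,"wz":0},{"x":0,"y":0,"z":0,"wx":0,"wy":0,"wz":0},{"x":0,"y":0,"z":0,"wx":0,"wy":0,"wz":0},{"x":0,"y":0,"z":0,"wx":0,"wy":0,"wz":0},{"x":0,"y":0,"z":0,"wx":0,"wy":0,"wz":0},{"x":0,"y":0,"z":0,"wx":0,"wy":0,"wz":0}]' 0 10
```

```text
time: 10.5
position: [0.6171, 0.0467, 0.1641]
tool_rot: [2.582, 1.79, -0.002]
ft_force: [-0.4, 0.5, -0.5]
grip_width: 1.002
grip_force: 0.0
time: 11.33
position: [0.6167, 0.047, 0.1628]
tool_rot: [-2.581, -1.79, 0.004]
ft_force: [-0.5, -0.0, 0.4]
grip_width: 0.32
grip_force: 0.0
```

```bash
python3 -m handwheel '[{"x":0,"y":0,"z":0,"wx":0,"wy":0,"wz":0},{"x":0,"y":0,"z":0,"wx":0,"wy":0,"wz":0},{"x":0,"y":0,"z":0,"wx":0,"wy":0,"wz":0},{"x":0,"y":0,"z":0,"wx":0,"wy":0,"wz":0},{"x":0,"y":0,"z":0,"wx":0,"wy":0,"wz":0},{"x":0,"y":0,"z":0,"wx":0,"wy":0,"wz":0},{"x":0,"y":0,"z":0,"wx":0,"wy":0,"wz":0}]' 0 10 && python3 -m handwheel '[{"x":0,"y":0,"z":0,"wx":0,"wy":0,"wz":0},{"x":0,"y":0,"z":0,"wx":0,"wy":0,"wz":0},{"x":0,"y":0,"z":0,"wx":0,"wy":0,"wz":0}]' 0 35
```

```text
time: 11.92
position: [0.6166, 0.047, 0.1629]
tool_rot: [-2.581, -1.79, 0.004]
ft_force: [0.2, -0.2, 0.2]
grip_width: 0.13
grip_force: 10.0
time: 12.17
position: [0.6166, 0.047, 0.1629]
tool_rot: [-2.581, -1.79, 0.004]
ft_force: [-0.4, -0.1, 0.4]
grip_width: 0.124
grip_force: 34.9
```

Gripped: the opening is about 11 mm at 35 N. Lift slowly.

```bash
python3 -m handwheel '[{"x":0,"y":0,"z":-0.003,"wx":0,"wy":0,"wz":0},{"x":0,"y":0,"z":-0.008,"wx":0,"wy":0,"wz":0},{"x":0,"y":0,"z":-0.016,"wx":0,"wy":0,"wz":0},{"x":0,"y":0,"z":-0.028,"wx":0,"wy":0,"wz":0},{"x":0,"y":0,"z":-0.043,"wx":0,"wy":0,"wz":0},{"x":0,"y":0,"z":-0.06,"wx":0,"wy":0,"wz":0},{"x":0,"y":0,"z":-0.077,"wx":0,"wy":0,"wz":0},{"x":0,"y":0,"z":-0.094,"wx":0,"wy":0,"wz":0},{"x":0,"y":0,"z":-0.11,"wx":0,"wy":0,"wz":0},{"x":0,"y":0,"z":-0.118,"wx":0,"wy":0,"wz":0}]' && python3 - <<'E'
from plan import *
print(ctrl.get_state()["joint_positions"])
D=down(-.363)
rel([((.53,-.1,.281),D),((*sp(-.1),.281),D)])
E
```

```text
time: 13.0
position: [0.6179, 0.0472, 0.2844]
tool_rot: [2.58, 1.79, 0.002]
ft_force: [0.3, -0.3, -4.8]
grip_width: 0.125
grip_force: 35.0
[-0.0458  0.2361 -0.0896  1.4351  0.0216  1.4699 -0.4929]
xyz [-0.1687 -0.0308  0.0034] w [ 0.1 -0.   0.3]
xyz [-0.314  -0.0136  0.0033] w [ 0.1 -0.   0.3]
```

```bash
python3 -m handwheel '[{"x":-0.005,"y":-0.001,"z":0.001,"wx":0,"wy":0,"wz":0},{"x":-0.014,"y":-0.003,"z":0.002,"wx":0,"wy":0,"wz":0.3},{"x":-0.028,"y":-0.005,"z":0.003,"wx":0,"wy":0,"wz":0.3},{"x":-0.046,"y":-0.008,"z":0.003,"wx":0,"wy":0,"wz":0.3},{"x":-0.066,"y":-0.012,"z":0.003,"wx":0,"wy":0,"wz":0.3},{"x":-0.087,"y":-0.016,"z":0.003,"wx":0,"wy":0,"wz":0.3},{"x":-0.108,"y":-0.02,"z":0.003,"wx":0,"wy":0,"wz":0.3},{"x":-0.129,"y":-0.024,"z":0.003,"wx":0,"wy":0,"wz":0.3},{"x":-0.15,"y":-0.027,"z":0.003,"wx":0,"wy":0,"wz":0.3},{"x":-0.17,"y":-0.03,"z":0.003,"wx":0,"wy":0,"wz":0.3}]' && python3 -m handwheel '[{"x":-0.02,"y":0.001,"z":0,"wx":0,"wy":0,"wz":0},{"x":-0.04,"y":0.003,"z":0,"wx":0,"wy":0,"wz":0},{"x":-0.06,"y":0.006,"z":0,"wx":0,"wy":0,"wz":0},{"x":-0.08,"y":0.008,"z":0,"wx":0,"wy":0,"wz":0},{"x":-0.1,"y":0.011,"z":0,"wx":0,"wy":0,"wz":0},{"x":-0.118,"y":0.013,"z":0,"wx":0,"wy":0,"wz":0},{"x":-0.132,"y":0.015,"z":0,"wx":0,"wy":0,"wz":0},{"x":-0.14,"y":0.017,"z":0,"wx":0,"wy":0,"wz":0},{"x":-0.144,"y":0.017,"z":0,"wx":0,"wy":0,"wz":0},{"x":-0.144,"y":0.017,"z":0,"wx":0,"wy":0,"wz":0}]' && python3 - <<'E'
from plan import *
print(ctrl.get_state()["joint_positions"])
D=down(-.363)
rel([((*sp(-.1),.247),D),((*sp(0),.247),D)])
shot("side","pics/s6.png");shot("top","pics/t6.png")
f=lambda n,u,v,w,h:cv2.resize(cv2.imread(f"pics/{n}.png")[v:v+h,u:u+w],(400,400),interpolation=cv2.INTER_CUBIC)
cv2.imwrite("pics/c6.png",cv2.hconcat([f("s6",320,110,100,100),f("t6",350,150,100,100)]))
E
```

```text
time: 13.83
position: [0.5267, -0.1043, 0.2767]
tool_rot: [-2.586, -1.78, 0.008]
ft_force: [-0.2, -1.4, -6.0]
grip_width: 0.124
grip_force: 35.0
time: 14.67
position: [0.4929, -0.2433, 0.2777]
tool_rot: [-2.586, -1.78, 0.006]
ft_force: [0.1, 0.2, -5.9]
grip_width: 0.125
grip_force: 35.0
[ 0.2774  0.0864  0.1411  1.6207 -0.0103  1.439   0.0541]
xyz [0.0019 0.0019 0.0307] w [-0.2  0.1 -0.1]
xyz [0.0022 0.1019 0.0303] w [-0.2  0.1 -0.1]
```

```bash
python3 -m handwheel '[{"x":0.001,"y":0,"z":0.006,"wx":0,"wy":0,"wz":0},{"x":0.002,"y":0,"z":0.014,"wx":0,"wy":0,"wz":0},{"x":0.002,"y":0,"z":0.022,"wx":0,"wy":0,"wz":0},{"x":0.002,"y":0,"z":0.028,"wx":0,"wy":0,"wz":0},{"x":0.002,"y":0,"z":0.03,"wx":0,"wy":0,"wz":0},{"x":0.002,"y":0.003,"z":0.03,"wx":0,"wy":0,"wz":0},{"x":0.002,"y":0.008,"z":0.03,"wx":0,"wy":0,"wz":0},{"x":0.002,"y":0.015,"z":0.03,"wx":0,"wy":0,"wz":0},{"x":0.002,"y":0.022,"z":0.03,"wx":0,"wy":0,"wz":0},{"x":0.002,"y":0.03,"z":0.03,"wx":0,"wy":0,"wz":0}]' && python3 -m handwheel '[{"x":0,"y":0.008,"z":0,"wx":0,"wy":0,"wz":0},{"x":0,"y":0.016,"z":0,"wx":0,"wy":0,"wz":0},{"x":0,"y":0.024,"z":0,"wx":0,"wy":0,"wz":0},{"x":0,"y":0.032,"z":0,"wx":0,"wy":0,"wz":0},{"x":0,"y":0.04,"z":0,"wx":0,"wy":0,"wz":0},{"x":0,"y":0.048,"z":0,"wx":0,"wy":0,"wz":0},{"x":0,"y":0.056,"z":0,"wx":0,"wy":0,"wz":0},{"x":0,"y":0.064,"z":0,"wx":0,"wy":0,"wz":0},{"x":0,"y":0.069,"z":0,"wx":0,"wy":0,"wz":0},{"x":0,"y":0.071,"z":0,"wx":0,"wy":0,"wz":0}]' && python3 - <<'E'
from plan import *
D=down(-.363)
rel([((*sp(0),.247),D),((*sp(0),.207),D)])
E
```

```text
time: 15.6
position: [0.5239, -0.2515, 0.2488]
tool_rot: [-2.586, -1.784, 0.003]
ft_force: [-0.4, 0.4, -5.9]
grip_width: 0.124
grip_force: 35.0
time: 16.43
position: [0.5901, -0.2766, 0.2479]
tool_rot: [-2.585, -1.784, 0.004]
ft_force: [0.7, 0.3, -5.6]
grip_width: 0.125
grip_force: 35.0
xyz [-0.0015 -0.0009  0.0009] w [-0.1  0.1  0. ]
xyz [-0.0015 -0.0008  0.0409] w [-0.1  0.1  0. ]
```

No contact on the way in. Now lower into the troughs.

```bash
python3 -m handwheel '[{"x":0,"y":0,"z":0.003,"wx":0,"wy":0,"wz":0},{"x":-0.001,"y":-0.001,"z":0.008,"wx":0,"wy":0,"wz":0},{"x":-0.001,"y":-0.001,"z":0.014,"wx":0,"wy":0,"wz":0},{"x":-0.001,"y":-0.001,"z":0.02,"wx":0,"wy":0,"wz":0},{"x":-0.001,"y":-0.001,"z":0.025,"wx":0,"wy":0,"wz":0},{"x":-0.001,"y":-0.001,"z":0.029,"wx":0,"wy":0,"wz":0},{"x":-0.001,"y":-0.001,"z":0.032,"wx":0,"wy":0,"wz":0},{"x":-0.001,"y":-0.001,"z":0.034,"wx":0,"wy":0,"wz":0},{"x":-0.001,"y":-0.001,"z":0.034,"wx":0,"wy":0,"wz":0}]' && python3 -m handwheel '[{"x":0,"y":0,"z":0.002,"wx":0,"wy":0,"wz":0},{"x":0,"y":0,"z":0.003,"wx":0,"wy":0,"wz":0},{"x":0,"y":0,"z":0.004,"wx":0,"wy":0,"wz":0},{"x":0,"y":0,"z":0.004,"wx":0,"wy":0,"wz":0}]'&& python3 -m handwheel '[{"x":0,"y":0,"z":0.001,"wx":0,"wy":0,"wz":0},{"x":0,"y":0,"z":0.002,"wx":0,"wy":0,"wz":0},{"x":0,"y":0,"z":0.002,"wx":0,"wy":0,"wz":0},{"x":0,"y":0,"z":0.002,"wx":0,"wy":0,"wz":0}]'
```

```text
time: 17.18
position: [0.5875, -0.2768, 0.2136]
tool_rot: [-2.585, -1.783, 0.005]
ft_force: [0.2, 0.2, -6.2]
grip_width: 0.125
grip_force: 35.0
time: 17.52
position: [0.5877, -0.2769, 0.2101]
tool_rot: [-2.585, -1.783, 0.004]
ft_force: [0.0, 0.4, -5.7]
grip_width: 0.123
grip_force: 35.0
time: 17.85
position: [0.5877, -0.2769, 0.2081]
tool_rot: [-2.585, -1.783, 0.004]
ft_force: [0.2, 0.8, -6.5]
grip_width: 0.127
grip_force: 35.0
```

```bash
for i in 1 2 3; do python3 -m handwheel '[{"x":0,"y":0,"z":0.001,"wx":0,"wy":0,"wz":0},{"x":0,"y":0,"z":0.001,"wx":0,"wy":0,"wz":0},{"x":0,"y":0,"z":0.001,"wx":0,"wy":0,"wz":0}]' | grep -E "position|ft_f"; done
```

```text
position: [0.5879, -0.277, 0.2075]
ft_force: [0.1, 0.5, -3.8]
position: [0.588, -0.2771, 0.2073]
ft_force: [-2.9, 0.2, 0.0]
position: [0.5881, -0.2771, 0.2071]
ft_force: [-3.4, 1.7, 5.1]
```

Contact came at grip z of about 0.2265, matching the seat height of 0.226, and the load has gone over to the hook. I'll open a little with the fingers still around the grip, then look.

```bash
python3 -m handwheel '[{"x":0,"y":0,"z":0,"wx":0,"wy":0,"wz":0},{"x":0,"y":0,"z":0,"wx":0,"wy":0,"wz":0},{"x":0,"y":0,"z":0,"wx":0,"wy":0,"wz":0},{"x":0,"y":0,"z":0,"wx":0,"wy":0,"wz":0},{"x":0,"y":0,"z":0,"wx":0,"wy":0,"wz":0},{"x":0,"y":0,"z":0,"wx":0,"wy":0,"wz":0}]' 0.04 10 && python3 - <<'E'
from plan import *
shot("side","pics/s7.png");shot("top","pics/t7.png")
f=lambda n,u,v,w,h:cv2.resize(cv2.imread(f"pics/{n}.png")[v:v+h,u:u+w],(400,400),interpolation=cv2.INTER_CUBIC)
cv2.imwrite("pics/c7.png",cv2.hconcat([f("s7",320,115,90,90),f("t7",345,150,90,90)]))
E
```

```text
time: 19.1
position: [0.5877, -0.2769, 0.2049]
tool_rot: [-2.585, -1.783, 0.004]
ft_force: [-0.1, 0.2, -0.6]
grip_width: 0.432
grip_force: 0.0
```

View pics/c7.png

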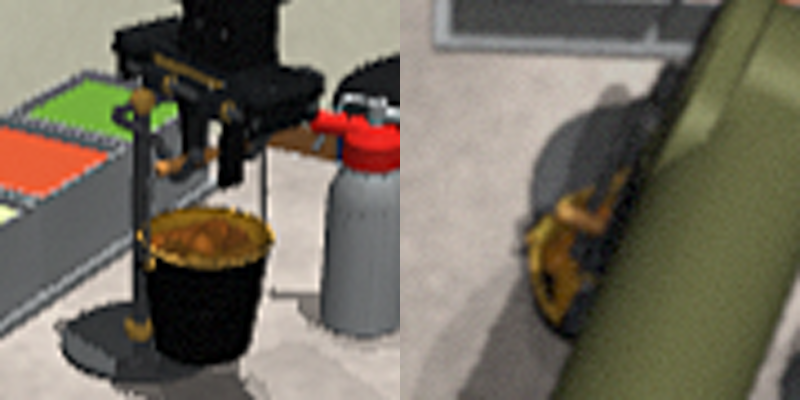

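The side crop shows the pail hanging level from the hook at about (205,285), with the fingers open on both sides of the grip and no load on the wrist. Withdraw straight up.

```bash
python3 -m handwheel '[{"x":0,"y":0,"z":-0.005,"wx":0,"wy":0,"wz":0},{"x":0,"y":0,"z":-0.013,"wx":0,"wy":0,"wz":0},{"x":0,"y":0,"z":-0.023,"wx":0,"wy":0,"wz":0},{"x":0,"y":0,"z":-0.035,"wx":0,"wy":0,"wz":0},{"x":0,"y":0,"z":-0.05,"wx":0,"wy":0,"wz":0},{"x":0,"y":0,"z":-0.07,"wx":0,"wy":0,"wz":0},{"x":0,"y":0,"z":-0.095,"wx":0,"wy":0,"wz":0},{"x":0,"y":0,"z":-0.12,"wx":0,"wy":0,"wz":0},{"x":0,"y":0,"z":-0.145,"wx":0,"wy":0,"wz":0},{"x":0,"y":0,"z":-0.165,"wx":0,"wy":0,"wz":0}]' && python3 -m handwheel '[{"x":0,"y":-0.03,"z":0,"wx":0,"wy":0,"wz":0},{"x":0,"y":-0.06,"z":0,"wx":0,"wy":0,"wz":0},{"x":0,"y":-0.09,"z":0,"wx":0,"wy":0,"wz":0},{"x":0.03,"y":-0.11,"z":0,"wx":0,"wy":0,"wz":0},{"x":0.06,"y":-0.11,"z":0,"wx":0,"wy":0,"wz":0},{"x":0.09,"y":-0.11,"z":0,"wx":0,"wy":0,"wz":0},{"x":0.12,"y":-0.11,"z":0,"wx":0,"wy":0,"wz":0},{"x":0.15,"y":-0.11,"z":0,"wx":0,"wy":0,"wz":0},{"x":0.18,"y":-0.11,"z":0,"wx":0,"wy":0,"wz":0},{"x":0.2,"y":-0.11,"z":0,"wx":0,"wy":0,"wz":0}]' && python3 -m handwheel '[{"x":0,"y":0,"z":0,"wx":0,"wy":0,"wz":0},{"x":0,"y":0,"z":0,"wx":0,"wy":0,"wz":0},{"x":0,"y":0,"z":0,"wx":0,"wy":0,"wz":0},{"x":0,"y":0,"z":0,"wx":0,"wy":0,"wz":0},{"x":0,"y":0,"z":0,"wx":0,"wy":0,"wz":0},{"x":0,"y":0,"z":0,"wx":0,"wy":0,"wz":0},{"x":0,"y":0,"z":0,"wx":0,"wy":0,"wz":0},{"x":0,"y":0,"z":0,"wx":0,"wy":0,"wz":0},{"x":0,"y":0,"z":0,"wx":0,"wy":0,"wz":0},{"x":0,"y":0,"z":0,"wx":0,"wy":0,"wz":0}]' && python3 - <<'E'
from m import *
# gold/wood colour centroids at two times: stillness; project expected grip ends and sample colour
import time
def pose(l,p=(.5887,-.2777,-.363)): q,w=np.cos(p[2]),np.sin(p[2]); l=np.array(l); return np.c_[p[0]+q*l[:,0]-w*l[:,1],p[1]+w*l[:,0]+q*l[:,1],l[:,2]]
P=pose([[0,y,.226] for y in(-.05,-.02,0,.02,.05)])
ims={n:ctrl.get_image(n)["image"].astype(int) for n in("side","top")}
for n,im in ims.items():
    for u,v in proj(*C[n],P): print(n,round(u),round(v),im[int(round(v)),int(round(u))])
d=[np.abs(ctrl.get_image(n)["image"].astype(int)-ims[n]).max(axis=2) for n in("side","top")]
print("changed px",[(int((x>60).sum())) for x in d])
E
```

```text
time: 20.03
position: [0.5884, -0.277, 0.3743]
tool_rot: [2.584, 1.783, -0.001]
ft_force: [0.3, -0.6, -0.0]
grip_width: 0.46
grip_force: 0.0
time: 20.87
position: [0.5571, -0.0472, 0.3718]
tool_rot: [-2.582, -1.788, -0.0]
ft_force: [0.7, 0.2, 0.0]
grip_width: 0.464
grip_force: 0.0
time: 21.7
position: [0.5564, -0.0508, 0.3701]
tool_rot: [-2.585, -1.783, 0.004]
ft_force: [-0.3, 0.0, 0.2]
grip_width: 0.463
grip_force: 0.0
side 378 146 [21 28 33]
side 372 148 [199 134  66]
side 368 149 [208 139  65]
side 363 150 [51 57 60]
side 357 152 [207 140  73]
top 414 211 [180 137  80]
top 405 207 [199 154  83]
top 399 204 [198 156  89]
top 392 202 [189 146  79]
top 383 198 [192 149  81]
changed px [2, 0]
```

The wood colour is where the seated grip should be in both views (only the prongs hide it in the side view), and the scene is still. I'll hand it in.

```bash
python3 -c "
from bench import ctrl
print(ctrl.close_job())"
```

```text
the job is handed in; nothing more can be done
None
```

The job is handed in at about 22 s of the 67 s: I raised the bail with the shut fingertips while the pail stood, and the pail now hangs still and released from both prongs of the empty hook. Nothing else was disturbed in the parts of the scene I checked; no verdict came back.

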